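Set a sample jar under the dispenser on a ratchet lift

TASK

Stand the open sample jar in the round seat of the ratchet lift, then take the lift by its front handle and raise it, click by click, to the seventh notch above its lowest, where the jar's mouth stands about 8 mm below the dispenser nozzle. Let it down onto the pawl and let go, with the jar still upright in its seat. Do not touch the nozzle, and leave the bottle, the tip box and the tube rack where they stand.

Things in the scene. Friction and masses are not known exactly. Their poses are not given: they have to be found in the camera images.
- jar_center (a point): Centre (half-way up) of the open sample jar: a plain white plastic cylinder, loose, 44 mm in diameter and 65 mm tall, open at the top, wall 3 mm, about 80 g, standing upright on the bench to the robot's right of the station, in the nearer or the farther place (the tip box takes the other). z of the point is the jar's axis, up.
- jar: The same jar; its origin is the centre of its underside.
- seat (a point): Centre of the top face of the lift's round aluminium platform (72 mm across, 8 mm thick), which moves with the lift; 120 mm above the bench at notch 0. Around it stands a low ring, 50 mm inside, 58 mm outside, 5 mm high: the jar stands inside it on the platform, 3 mm to spare all round. z is up; +x points away from the handle, to the back of the station.
- handle (a point): Middle of the lift's handle: an upright black plate on the platform's front edge, 12 mm thick (along the seat's y, the way to pinch it), 24 mm high (20 mm below to 4 mm above the platform's top), reaching 33 to 81 mm in front (-x) of the seat's centre. This point is 60 mm in front of the seat's centre, 8 mm below the platform's top. Free space all round and below. Axes as the seat's.
- lift (a joint): Height of the lift above its lowest notch, m. Notches at 0, 0.010, 0.020 ...; the seventh is 0.070 (0 is not counted). It starts at notch 0 or 1. Raised straight up (7 to 16 N with the jar, the force dropping at each click), it clicks past notches; each clicks in when the column is 1 to 2 mm above it. Let go, it sinks onto the last notch passed; it cannot be lowered past it. Top stop 0.085.
- pawl (a joint): Angle of the pawl, a small steel finger on the far side (+x of the seat) of the column, rad: about 0 when engaged under a tooth, rising to about 0.15 and snapping back once at each click. Sprung; not to be handled.
- nozzle: Steel nozzle straight above the seat's centre, pointing down; origin: centre of its lower tip, 263 mm above the bench. 8 mm across at the tip, 22 mm at its top, 45 mm higher. A tool pointing straight down cannot set the jar in the seat under it: come from the handle's side with the tool leaning about 40 degrees.
- station: The fixed station; place and yaw (0.9 to 1.4 rad, so the handle is on the robot's right) vary. Origin on the bench below the seat's centre; x from handle to back. Grey base 160 x 200 x 10 mm. Above the nozzle the white dispenser head: x -30 to 65 mm, y -135 to 35 mm, 308 to 363 mm above the bench, on a 30 mm square mast at x 55, y -110 mm.
- bottle: Bystander: capped white bottle, 60 mm in diameter, 140 mm tall, on the bench to the left of the station. Origin: centre of the underside.
- tip_box: Bystander: clear box of pipette tips with a yellow top, 85 by 120 by 57 mm, on the bench on the jar's side. Origin: centre of the underside.
- tube_rack: Bystander: blue tube rack, 70 by 160 mm, 65 mm high with its tubes, to the left of the station. Origin: centre of the underside.
There are look-alikes about, which are no part of the job. What is shaped like the jar but purple or turquoise is not meant.

How it is judged:
On the way, in this order (a step that is already met when the one before it is completed fails the run):
1. the jar stands upright in the seat while the lift is still low (below its second notch) (horizontal distance between jar_center and seat below 0.005 m and z of jar_center in the frame of seat between 0.029 and 0.0355 m and angle between jar_center's own z axis and vertical below 0.08 rad and value of joint lift below 0.019 m), for 0.3 s.
2. the lift has been raised to its seventh notch with the jar in the seat (value of joint lift between 0.0675 and 0.0785 m and horizontal distance between jar_center and seat below 0.006 m), for 0.2 s.
At the end, for the whole second after the job is handed in: The lift rests on its pawl at the seventh notch (70 mm, within 2.5 mm, the pawl engaged), and the jar stands upright (within 0.08 rad) and still in the seat, its axis within 5 mm of the seat's centre and its foot on the platform (value of joint lift between 0.0675 and 0.0725 m and value of joint pawl below 0.06 rad and horizontal distance between jar_center and seat below 0.005 m and z of jar_center in the frame of seat between 0.029 and 0.0355 m and angle between jar_center's own z axis and vertical below 0.08 rad and linear speed of jar below 0.02 m/s); the robot touches nothing.
It fails at once if something presses on the nozzle with more than 1.5 N (contact force between anything else and nozzle above 1.5 N).
It fails at once if the bottle is shifted by more than 25 mm (distance of bottle from where it was at the start of the episode above 0.025 m).
It fails at once if the tip box is shifted by more than 25 mm (distance of tip_box from where it was at the start of the episode above 0.025 m).
It fails at once if the tube rack is shifted by more than 25 mm (distance of tube_rack from where it was at the start of the episode above 0.025 m).
It also fails if it takes over 64 s, if anything falls off the work surface, if the arm or the gripper's body presses on something with over 40 N, if the wrist force passes 120 N, or if a joint passes its speed limit or range.

ROBOT

A 6-joint arm with a two-finger parallel gripper is mounted at the origin on the work surface. World frame = base frame: x ahead of the robot, y to its left, z up, the work surface at z = 0. Lengths are in m, angles in rad, forces in N, time in s.
With the tool pointing down it reaches from about 0.375 to 0.75 m from the base axis. Payload 9 kg.
Tool frame: the origin (TCP) lies at the very end of the fingers, on their centre line; the grasp point (between the pads) lies 19 mm behind it; z points along the fingers, y is the line along which they close (so a half turn about z gives the same grasp; the last joint's range is limited). The gripper opens to 85 mm and grips with 20 to 120 N. Pads are 22 mm wide; open, the fingers measure 114 mm over their backs; the gripper's body (76 mm by 85 mm) begins 54 mm behind the grasp point. The pads swing forward as they close: fully open they stand 13 mm farther back than shut.
Start: joints at [1.004, 0.104, 0.097, 1.564, 0, 1.353], TCP at [0.205, 0.564, 0.231] pointing down, gripper open.
Joint ranges: [-2.99, 2.99], [-0.84, 1.86], [-1.1, 1.16], [-1.84, 2.11], [-1.51, 1.56], [-3.14, 3.14]. Speed limits (rad/s): [2.22, 2.22, 2.57, 3.14, 3.14, 3.14].

INTERFACE

Orientations are given as a rotation vector (axis times angle).
In Python, from workcell import manip, eyes gives the robot as it stands.
- The arm moves only by the shell command python3 -m pendant 'ROWS' [FORCE]. ROWS is JSON, a list that holds one entry, the list of rows, each a list of 7 numbers: the shift along the tool's x, y, z in units of 50 mm (1.0 is 50 mm), then the turn, a rotation vector about the tool's x, y, z in units of 10 degrees (1.0 is 10 degrees), then the opening, from 0 (shut) to 1 (fully open). In form: [[[dx, dy, dz, ax, ay, az, jaw], ...]]. A call has 1 to 8 rows; each row is the pose to reach, as a shift and turn from the pose commanded when the call began, along the tool's axes at that moment; what a row does not reach only later rows make up. A row lasts 1/8 s, in which the tool goes at most 62.5 mm and 10.7 degrees, less where a joint would pass 70% of its speed; a pose out of reach is approached as far as the arm can. A call with a gripper value outside its range is refused whole. The fingers move at their own pace and stop on an object; FORCE is the grip in N (left out, the last holds). Time passes only in rows, so rows that repeat a pose let the fingers close. It gives the time, the measured TCP pose, the force, the opening and the grip force at its end, in the units of the state.
- manip.observe(): the state, without advancing time (a new reading comes with each control period).
- eyes.get_image(name): name is "scene" or "top"; returns a dict with "pixels" (400x640x3 uint8, blue, green, red), "mtx" (3x3 intrinsics, pixels), "camera_from_world" (4x4, takes a point from world to camera coordinates). Camera axes: x right, y up, looking along -z (the intrinsics and any distortion apply to the point x, -y, -z); pixel columns grow to the right and rows downward; lengths in m; the calibration is good to about 2 mm. A picture is of the moment at which its call begins. There is no depth.
- manip.finish_job(): hands the job in; it is judged then, once.
The state is a dict: "clock": time; "joint_pos": joint angles; "dq": joint speeds; "joint_torque": joint torques, N m; "eef_pos": TCP position; "eef_rot": TCP orientation; "wrist_force": force on the tool from outside, world axes, zero at the start; "wrist_torque": the same for the moment, N m; "finger_gap": finger opening in m; "grip_force": force on a finger pad.
Only numpy, scipy, OpenCV 4.12 (cv2) and the standard library are available. Lean on these libraries where they do the work, as an engineer would, in place of code of your own. Each camera call takes 0.05 s, during which the arm holds its last target. There are 200 camera calls.

## Working session

There is one attempt and no reset: what is moved stays moved. The work goes in short steps, Python scripts to look and compute and a shell command to move; the robot and the scene stay as the last step left them, time stands still between calls to the robot, and variables do not carry over. Pictures are saved under pics/ and viewed, at most 13 in all, crops included, and the job is handed in when it is done.

```bash
mkdir -p pics; cat > h.py <<'E'
import numpy as np, cv2
from scipy.spatial.transform import Rotation as R
from workcell import manip, eyes
def proj(im,P):
    P=np.atleast_2d(P); T=im["camera_from_world"]; c=P@T[:3,:3].T+T[:3,3]
    c=c*[1,-1,-1]; u=c@im["mtx"].T; return u[:,:2]/u[:,2:]
def ray(im,uv):
    T=im["camera_from_world"]; d=np.linalg.inv(im["mtx"])@[uv[0],uv[1],1]; d=d*[1,-1,-1]
    return -T[:3,:3].T@T[:3,3], T[:3,:3].T@d
def onz(im,uv,z):
    o,d=ray(im,uv); return o+d*(z-o[2])/d[2]
def two(a,ua,b,ub):
    o1,d1=ray(a,ua);o2,d2=ray(b,ub)
    s=np.linalg.lstsq(np.c_[d1,-d2],o2-o1,rcond=None)[0]
    p,q=o1+d1*s[0],o2+d2*s[1]; return (p+q)/2,np.linalg.norm(p-q)
E
python3 - <<'E'
from h import *
for n in("scene","top"):
    im=eyes.get_image(n); cv2.imwrite(f"pics/{n}0.png",im["pixels"]); np.save(n+"0.npy",im,allow_pickle=True)
    print(n,{k:v for k,v in im.items() if k!="pixels"})
print(manip.observe())
E
```

```text
scene {'mtx': array([[377.03417516,   0.        , 312.45775725],
       [  0.        , 377.03417516, 200.31358292],
       [  0.        ,   0.        ,   1.        ]]), 'camera_from_world': array([[-0.57666587,  0.81682535,  0.01590024,  0.30757565],
       [-0.6388123 , -0.46295298,  0.61448628,  0.25232303],
       [ 0.50928903,  0.34419599,  0.78876726, -1.37117019],
       [ 0.        ,  0.        ,  0.        ,  1.        ]])}
top {'mtx': array([[450.54696137,   0.        , 322.00303611],
       [  0.        , 450.54696137, 200.7763964 ],
       [  0.        ,   0.        ,   1.        ]]), 'camera_from_world': array([[-0.02044298, -0.99960083, -0.0195002 ,  0.04991476],
       [ 0.98967661, -0.02299963,  0.141461  , -0.57904757],
       [-0.14185303, -0.01640701,  0.98975175, -1.13770724],
       [ 0.        ,  0.        ,  0.        ,  1.        ]])}
{'clock': 0.1, 'joint_pos': array([ 1.00428509e+00,  1.04683067e-01,  9.65328102e-02,  1.56392508e+00,
       -5.22337546e-06,  1.35308767e+00]), 'dq': array([ 0.0001063 , -0.00097351,  0.00167508,  0.00066087, -0.00096285,
        0.00025026]), 'joint_torque': array([ 5.72638484e-03, -5.58202958e+01,  5.04722142e+01,  1.29340004e-02,
       -2.98279492e-04, -1.15041698e-05]), 'eef_pos': array([0.20488635, 0.56359579, 0.23056681]), 'eef_rot': array([-5.45040493e-01, -3.09345946e+00,  1.85942928e-03]), 'wrist_force': array([0.25745604, 0.48588721, 0.01567275]), 'wrist_torque': array([0.02350804, 0.0093382 , 0.04056309]), 'grip_force': 0.0, 'finger_gap': 0.08531076984873384}
```

View pics/scene0.png

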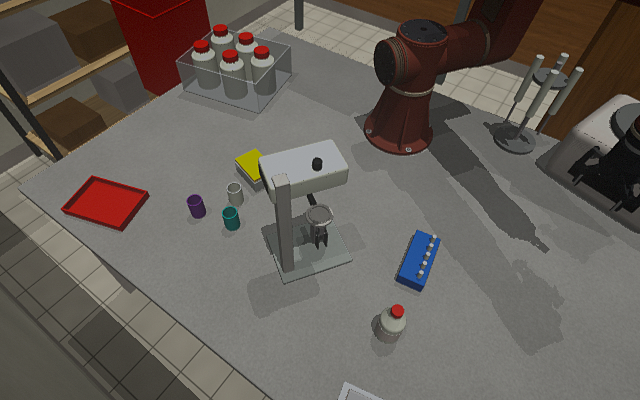

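View pics/top0.png

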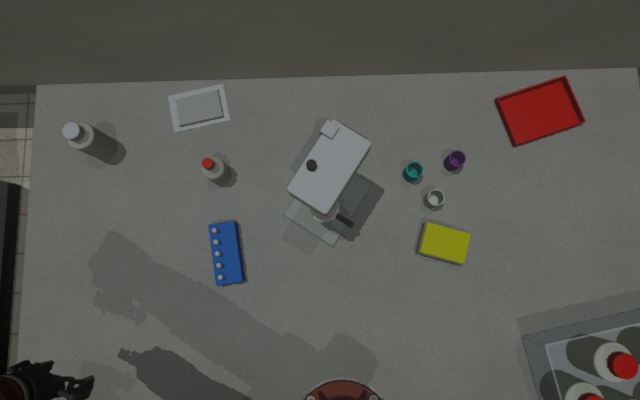

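The white jar is at top (435,199) / scene (235,194). The look-alikes are purple, at top (455,160) / scene (196,207), and turquoise, at top (413,172) / scene (231,219). Only the white one fits the description. The platform ring is at scene (319,215), with the handle below it. The tip box is in the nearer place, so the jar is in the farther one.

```bash
python3 - <<'E'
from h import *
s=np.load("scene0.npy",allow_pickle=True).item(); t=np.load("top0.npy",allow_pickle=True).item()
a=cv2.resize(s["pixels"][130:290,170:370],None,fx=4,fy=4,interpolation=cv2.INTER_CUBIC)[:, :800]
b=cv2.resize(t["pixels"][110:250,275:475],None,fx=4,fy=4,interpolation=cv2.INTER_CUBIC)
cv2.imwrite("pics/cs.png",a[:600]);cv2.imwrite("pics/ct.png",b)
# jar: bright, low-sat blob, rim plane z=.065
for im,box in((s,(220,175,250,210)),(t,(422,186,448,212))):
    x0,y0,x1,y1=box; p=im["pixels"][y0:y1,x0:x1]; hsv=cv2.cvtColor(p,cv2.COLOR_BGR2HSV)
    print(hsv[...,2][::3,::2])
# head top
hsv=cv2.cvtColor(t["pixels"],cv2.COLOR_BGR2HSV)
m=((hsv[...,2]>185)&(hsv[...,1]<40)).astype(np.uint8); m[:, :280]=0;m[:,380:]=0;m[:110]=0;m[220:]=0
c=max(cv2.findContours(m,0,2)[0],key=cv2.contourArea); bx=cv2.boxPoints(cv2.minAreaRect(c)); print(bx)
for q in bx: print(onz(t,q,.363))
E
```

```text
[[126 127 127 129 123 127 129 114 114 112 105  67  71  85  95]
 [128 128 128 124 128 123 127 126 132 114 115 119  63  72  67]
 [129 127 131 128 127 128 135 138 132 130 109 113 117  73  69]
 [130 126 131 127 155  68  97 100  96  80 165 116 113 116 105]
 [129 132 128 147  72  92  97  96 101  94 133 131 132 116 115]
 [131 129 135 119  89  82  98  99  95 135  71 115 129 129 113]
 [127 131 128 134  76  85 149 118  90  95  90  70 131 130 133]
 [126 132 127 129 102  93 100 101  99  96  90  75 128 120 128]
 [128 130 128 132  86  91  97 101  98  97  91  81 127 120 121]
 [128 131 127 131 114  85  97 100  99  97  93  81 123 119 136]
 [129 127 129 118 115 120 107 101  98  94  99 123 129 129 127]
 [129 135 137  49  66  70  67  77 121 112 130 128 132 132 132]]
[[104  97  94  94  96  94 104 105 106 106 109 107 105]
 [ 96  96  94  93  95  98 125 129 126 110 107 106 103]
 [ 95  94  94  90 109  62  62  63  58  70 114 107 106]
 [ 94  88  65 106 100 100  96  66  61  61  67 115 106]
 [ 95  63  64 116 132 138 135 133  78  61  62 118 105]
 [ 95  61  62  88 138 138 136 136  90  65 106 113 106]
 [100  69  62  63  68 114 135 136 114 100  77 107 106]
 [ 99  98  92  62  62  62  62  69  73  71 102 107 108]
 [100  99 100 101  96  91  68  74 101 103 106 106 108]]Traceback (most recent call last):
  File "<stdin>", line 13, in <module>
ValueError: max() iterable argument is empty
```

View pics/cs.png

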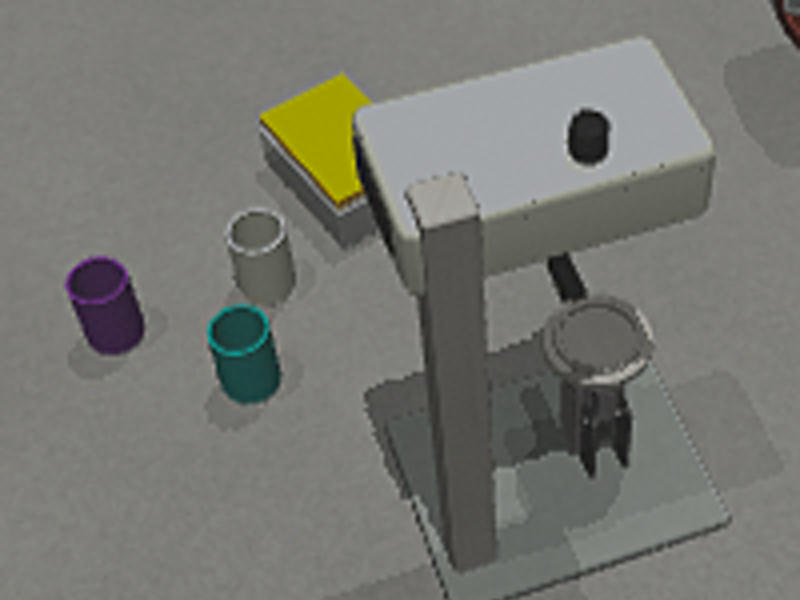

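View pics/ct.png

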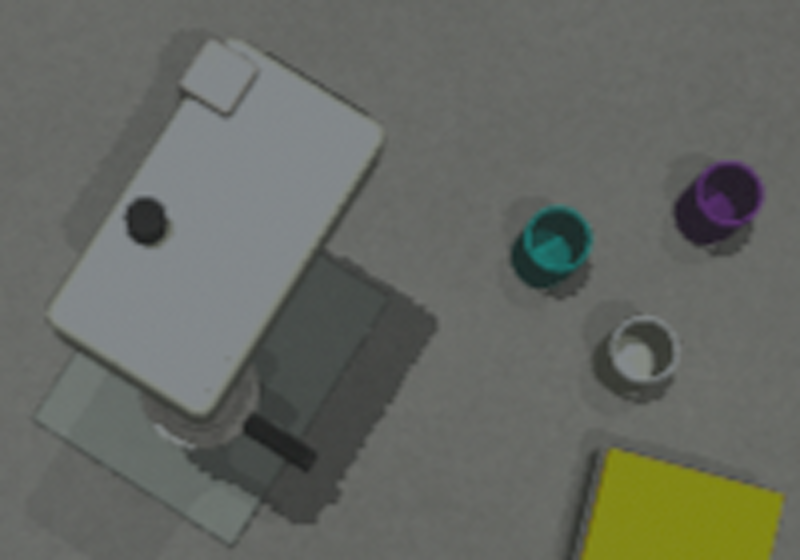

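The enlarged crops confirm the white open jar, with its rim centre at scene (234.5,187.8) / top (436,197.3). It stands apart from the turquoise and purple look-alikes.

```bash
python3 - <<'E'
from h import *
s=np.load("scene0.npy",allow_pickle=True).item(); t=np.load("top0.npy",allow_pickle=True).item()
S=lambda x,y:(170+x/4-.375,130+y/4-.375); T=lambda x,y:(275+x/4-.375,110+y/4-.375)
print("jar rim",onz(s,S(258,231),.065),onz(t,T(644,349),.065),two(s,S(258,231),t,T(644,349)))
print("jar foot scene",onz(s,S(266,286),.0))
# head top mask in top
hsv=cv2.cvtColor(t["pixels"],cv2.COLOR_BGR2HSV); print("head",hsv[170,330],hsv[160,320])
m=((hsv[...,2]>120)).astype(np.uint8); m[:, :280]=0;m[:,385:]=0;m[:110]=0;m[222:]=0
m=cv2.morphologyEx(m,cv2.MORPH_OPEN,np.ones((5,5)))
c=max(cv2.findContours(m,0,2)[0],key=cv2.contourArea); print(cv2.contourArea(c))
P=np.array([onz(t,q[0],.363)[:2] for q in c]).astype(np.float32)
(cx,cy),wh,a=cv2.minAreaRect(P*1000); print("head centre",cx,cy,wh,a)
bx=cv2.boxPoints(cv2.minAreaRect(P*1000));print(bx)
for n,p in(("base R",(387,298)),("base near",(233,545)),("base L",(36,418))): print(n,onz(t,T(*p),.01))
for n,p in(("base a",(728,520)),("base b",(460,600))): print(n,onz(s,S(*p),.01))
for z in(.12,.13):
    print("z",z,"seat scene",onz(s,S(599,340),z),"handle end top",onz(t,T(316,461),z+.004),"handle side pts",onz(t,T(258,415),z+.004),onz(t,T(318,453),z+.004), "scene handle",onz(s,S(560,262),z+.004),onz(s,S(578,295),z+.004))
E
```

```text
jar rim [ 0.57979199 -0.25108583  0.065     ] [ 0.5799759 -0.253699   0.065    ] (array([ 0.57953594, -0.25305005,  0.06372091]), np.float64(0.0021971911300114715))
jar foot scene [ 0.58245729 -0.25328217  0.        ]
head [101  15 139] [101  15 139]
3442.0
head centre 602.2823486328125 17.636215209960938 (90.33004760742188, 165.3778076171875) 56.28203582763672
[[508.432    25.96989]
 [645.99    -65.8322 ]
 [696.1327    9.30254]
 [558.5747  101.10463]]
base R [ 0.62679848 -0.09629046  0.01      ]
base near [0.46319142 0.01145057 0.01      ]
base L [0.55077406 0.14143747 0.01      ]
base a [0.5534239  0.14514467 0.01      ]
base b [0.70728645 0.03296175 0.01      ]
z 0.12 seat scene [0.54748722 0.02980972 0.12      ] handle end top [ 0.50774104 -0.03914562  0.124     ] handle side pts [ 0.53642342 -0.00493182  0.124     ] [ 0.51254964 -0.04049711  0.124     ] scene handle [ 0.51183097 -0.02701965  0.124     ] [ 0.52773052 -0.0009541   0.124     ]
z 0.13 seat scene [0.55359243 0.03364857 0.13      ] handle end top [ 0.50686506 -0.03861972  0.134     ] handle side pts [ 0.53528307 -0.00472127  0.134     ] [ 0.51162934 -0.03995876  0.134     ] scene handle [ 0.51841384 -0.02244904  0.134     ] [0.53411405 0.0032897  0.134     ]
```

```bash
cat >> h.py <<'E'
yaw=.983
def hx(y=None): y=yaw if y is None else y; return np.array([np.cos(y),np.sin(y),0.])
def Rt(lean=45,y=None):
    h=hx(y); l=np.radians(lean); z=np.sin(l)*h-np.cos(l)*np.array([0,0,1]); yy=-np.cross([0,0,1],h)
    return R.from_matrix(np.c_[np.cross(yy,z),yy,z])
def rows(tcp,Rot,state=None):
    st=state or manip.observe(); R0=R.from_rotvec(st["eef_rot"])
    print("shift",np.round(R0.inv().apply(np.array(tcp)-st["eef_pos"])/.05,3),"turn",np.round((R0.inv()*Rot).as_rotvec(degrees=True)/10,3))
def tcp_for(grasp,Rot,off=.019): return np.array(grasp)+Rot.apply([0,0,off])
E
python3 - <<'E'
from h import *
s=np.load("scene0.npy",allow_pickle=True).item(); t=np.load("top0.npy",allow_pickle=True).item()
T=lambda x,y:(275+x/4-.375,110+y/4-.375)
hsv=cv2.cvtColor(t["pixels"],cv2.COLOR_BGR2HSV)
m=((hsv[...,1]>150)&(abs(hsv[...,0].astype(int)-29)<6)).astype(np.uint8); m[:200]=0
c=max(cv2.findContours(m,0,2)[0],key=cv2.contourArea)
for q in cv2.boxPoints(cv2.minAreaRect(c)): print("box",onz(t,q,.057))
print("purple",onz(t,T(728,198),.065),"turq",onz(t,T(557,242),.065))
a=cv2.resize(s["pixels"][190:240,298:348],None,fx=8,fy=8,interpolation=cv2.INTER_CUBIC)
b=cv2.resize(t["pixels"][195:245,305:355],None,fx=8,fy=8,interpolation=cv2.INTER_CUBIC)
o=cv2.convertScaleAbs(np.hstack([a,b]),alpha=1.6); cv2.imwrite("pics/seat.png",o)
rows([.52,-.33,.25],Rt())
E
```

```text
box [ 0.44320713 -0.20511987  0.057     ]
box [ 0.51814981 -0.22954998  0.057     ]
box [ 0.48478526 -0.34023253  0.057     ]
box [ 0.4105601  -0.31496201  0.057     ]
purple [ 0.67727654 -0.31321482  0.065     ] turq [ 0.65101319 -0.2017716   0.065     ]
shift [-12.031 -14.642  -0.374] turn [-4.052  3.184  9.765]
```

View pics/seat.png

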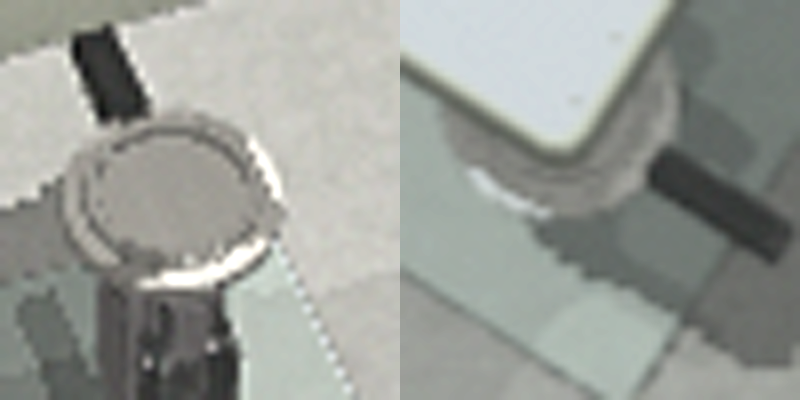

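The left half (scene) shows the platform outline centred at crop (173,200), i.e. scene (319.2,214.6). The right half (top) shows the disc's left edge at x 440, right edge near 682 and bottom at 215, so it is centred near top (324.9,205.7). The handle end is at crop (782,245).

```bash
python3 - <<'E'
from h import *
s=np.load("scene0.npy",allow_pickle=True).item(); t=np.load("top0.npy",allow_pickle=True).item()
for z in(.12,.13):
    print(z,"scene",onz(s,(319.2,214.6),z),"top",onz(t,(324.9,205.7),z))
    he=(305+(782-400)/8-.44,195+245/8-.44); e=onz(t,he,z+.004)
    print(" handle end +81h",e+.081*hx(), "start",onz(t,(305+(655-400)/8-.44,195+167/8-.44),z+.004)+.035*hx())
    print(" base-derived", )
print(two(s,(319.2,214.6),t,(324.9,205.7)))
E
python3 -m pendant '[[[-3,-4,0,0,0,0,1],[-6,-8,0,0,0,2.4,1],[-9,-11,0,0,0,4,1],[-12.0,-14.6,-0.4,-4.05,3.18,9.77,1],[-12.0,-14.6,-0.4,-4.05,3.18,9.77,1],[-12.0,-14.6,-0.4,-4.05,3.18,9.77,1],[-12.0,-14.6,-0.4,-4.05,3.18,9.77,1],[-12.0,-14.6,-0.4,-4.05,3.18,9.77,1]]]'
```

```text
0.12 scene [0.54768959 0.02939238 0.12      ] top [0.55648457 0.02914788 0.12      ]
 handle end +81h [0.5519791  0.03144856 0.124     ] start [0.55096494 0.0308285  0.124     ]
 base-derived
0.13 scene [0.55379227 0.03323643 0.13      ] top [0.55516418 0.02904469 0.13      ]
 handle end +81h [0.55110938 0.03194507 0.134     ] start [0.54986945 0.03097789 0.134     ]
 base-derived
(array([0.55423996, 0.03096483, 0.12918138]), np.float64(0.004339077281906496))
clock: 1.1
eef_pos: [0.3489, 0.1508, 0.2377]
eef_rot: [-1.829, -2.262, -0.495]
wrist_force: [2.1, -0.1, 0.2]
finger_gap: 0.0855
grip_force: 0.0
```

```bash
python3 -m pendant '[[[0,0,0,0,0,0,0.7]]]' >/dev/null; python3 - <<'E'
from h import *
g=[.5798,-.2525,.052]; print(tcp_for(g,Rt(),.022)); rows(tcp_for(g,Rt(),-.08),Rt()); print(manip.observe()["joint_pos"],manip.observe()["eef_pos"])
E
```

```text
[ 0.58842644 -0.23955456  0.03644365]
shift [-9.896  1.965 -0.689] turn [-1.763  2.01   4.096]
[-0.2934367  -0.73893818 -0.61927833  1.74189575  0.3815349   1.06594203] [0.3501541  0.14755987 0.23673467]
```

```bash
python3 -m pendant '[[[-5,0.9,-0.4,-0.9,1,2,0.7],[-9.9,1.96,-0.69,-1.76,2.01,4.1,0.7],[-9.9,1.96,-0.69,-1.76,2.01,4.1,0.7],[-9.9,1.96,-0.69,-1.76,2.01,4.1,0.7],[-9.9,1.96,-0.69,-1.76,2.01,4.1,0.7],[-9.9,1.96,-0.69,-1.76,2.01,4.1,0.7],[-9.9,1.96,-0.69,-1.76,2.01,4.1,0.7],[-9.9,1.96,-0.69,-1.76,2.01,4.1,0.7]]]'; python3 -m pendant '[[[0,0,0,0,0,0,0.7],[0,0,0,0,0,0,0.7]]]' >/dev/null; python3 - <<'E'
from h import *
g=[.5798,-.2525,.052]; rows(tcp_for(g,Rt(),-.08),Rt()); rows(tcp_for(g,Rt(),.022),Rt()); o=manip.observe();print(o["joint_pos"],o["eef_pos"],o["finger_gap"])
E
```

```text
clock: 2.22
eef_pos: [0.5481, -0.2796, 0.1124]
eef_rot: [-2.288, -1.248, -0.947]
wrist_force: [0.3, -0.4, 1.0]
finger_gap: 0.0598
grip_force: 0.0
shift [-0.31   0.261 -0.184] turn [-0.064 -0.003  0.055]
shift [-0.311  0.284  1.856] turn [-0.064 -0.003  0.055]
[-1.0238358   0.42533724  0.06995462  1.62757484  0.68992529  0.97057088] [ 0.54693833 -0.27783625  0.11304503] 0.05978063176877175
```

```bash
python3 -m pendant '[[[-0.31,0.28,0.3,-0.06,0,0.05,0.7],[-0.31,0.28,0.8,-0.06,0,0.05,0.7],[-0.31,0.28,1.2,-0.06,0,0.05,0.7],[-0.31,0.28,1.2,-0.06,0,0.05,0.7]]]'; python3 - <<'E'
from h import *
im=eyes.get_image("scene"); cv2.imwrite("pics/g1.png",cv2.resize(im["pixels"][120:260,150:350],None,fx=4,fy=4,interpolation=cv2.INTER_CUBIC))
g=[.5798,-.2525,.052]; rows(tcp_for(g,Rt(),.022),Rt())
E
```

```text
clock: 2.98
eef_pos: [0.5755, -0.2582, 0.0612]
eef_rot: [-2.3, -1.235, -0.954]
wrist_force: [-1.1, 0.4, -0.3]
finger_gap: 0.0596
grip_force: 0.0
shift [-0.023 -0.007  0.694] turn [0.009 0.004 0.017]
```

View pics/g1.png

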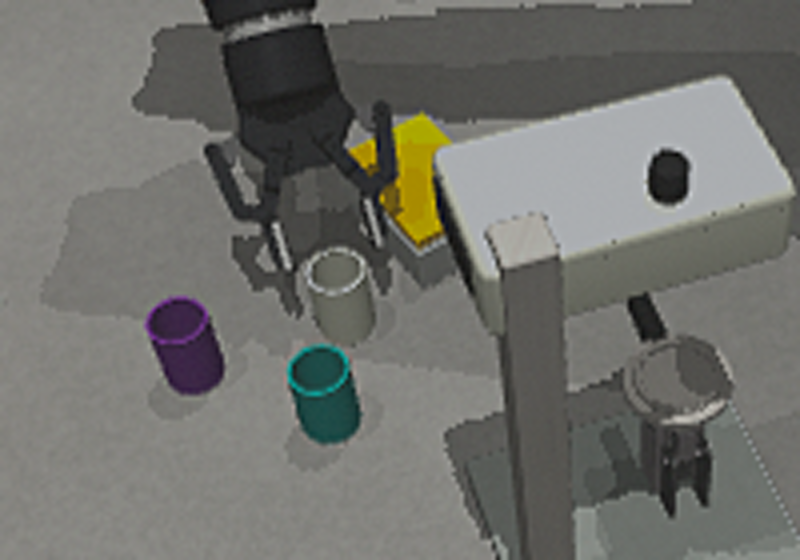

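The open fingers straddle the white jar, whose rim is at crop (337,270). The pads are at crop (283,245) and (373,220), and the box on the right is clear of them. I'll go in and close.

```bash
python3 -m pendant '[[[0,0,0.35,0,0,0,0.7],[-0.02,0,0.69,0,0,0,0.7],[-0.02,0,0.69,0,0,0,0.7],[-0.02,0,0.69,0,0,0,0.4],[-0.02,0,0.69,0,0,0,0.4],[-0.02,0,0.69,0,0,0,0.4],[-0.02,0,0.69,0,0,0,0.4]]]' 25; python3 - <<'E'
from h import *
o=manip.observe();print(o["eef_pos"],o["finger_gap"],o["grip_force"])
R0=R.from_rotvec(o["eef_rot"]); print("up100",R0.inv().apply([0,0,.1])/.05)
E
```

```text
clock: 3.9
eef_pos: [0.5887, -0.2417, 0.0356]
eef_rot: [-2.303, -1.232, -0.956]
wrist_force: [-1.9, -0.4, 5.5]
finger_gap: 0.0435
grip_force: 25.7
[ 0.58867739 -0.24166432  0.03563866] 0.043484803962872166 25.657178219407797
up100 [ 1.4143112   0.00473775 -1.41410798]
```

```bash
python3 -m pendant '[[[0.7,0,-0.7,0,0,0,0.4],[1.4,0,-1.4,0,0,0,0.4],[2.05,0,-2.05,0,0,0,0.4],[2.05,0,-2.05,0,0,0,0.4],[2.05,0,-2.05,0,0,0,0.4]]]' 30; python3 - <<'E'
from h import *
o=manip.observe();print(o["eef_pos"],o["joint_pos"])
d=np.array([.552,.031,0])-.10*hx()-np.array([.5798,-.2525,0]); d[2]=.181-o["eef_pos"][2]
rows(np.array([.5887,-.2417,o["eef_pos"][2]])+d,Rt())
E
```

```text
clock: 4.53
eef_pos: [0.588, -0.2411, 0.1789]
eef_rot: [-2.302, -1.231, -0.954]
wrist_force: [-0.1, -0.0, -2.0]
finger_gap: 0.0434
grip_force: 30.8
[ 0.58804377 -0.24106366  0.17894745] [-0.93720744  0.34750118  0.10422134  1.65537505  0.7270308   1.09639589]
shift [ 1.731 -3.592  1.667] turn [ 0.009  0.002 -0.   ]
```

```bash
python3 -m pendant '[[[0.4,-0.8,0.38,0,0,0,0.4],[0.85,-1.75,0.81,0,0,0,0.4],[1.3,-2.7,1.25,0,0,0,0.4],[1.73,-3.59,1.67,0,0,0,0.4],[1.73,-3.59,1.67,0,0,0,0.4],[1.73,-3.59,1.67,0,0,0,0.4]]]'; python3 - <<'E'
from h import *
o=manip.observe();print(o["eef_pos"],o["eef_rot"],o["joint_pos"])
A=[eyes.get_image(n) for n in("scene","top")]
np.save("m1.npy",np.array(A,dtype=object),allow_pickle=True)
a=cv2.resize(A[0]["pixels"][150:270,270:370],None,fx=4,fy=4,interpolation=cv2.INTER_CUBIC)
b=cv2.resize(A[1]["pixels"][150:270,290:390],None,fx=4,fy=4,interpolation=cv2.INTER_CUBIC)
cv2.imwrite("pics/m1.png",cv2.convertScaleAbs(np.hstack([a,b]),alpha=1.5))
E
```

```text
clock: 5.28
eef_pos: [0.5057, -0.0414, 0.1809]
eef_rot: [-2.302, -1.232, -0.954]
wrist_force: [0.1, 0.0, -1.8]
finger_gap: 0.0433
grip_force: 31.0
[ 0.50571649 -0.0414071   0.18093784] [-2.30198586 -1.2315107  -0.95425098] [-0.81270144 -0.26976387 -0.51656305  1.54149393  0.76093614  1.25914   ]
```

View pics/m1.png

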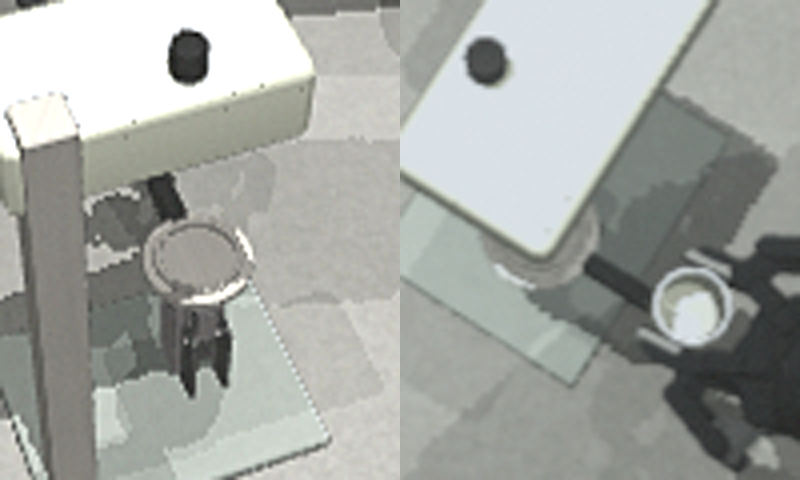

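The left half (scene) shows the empty seat and the handle. The right half (top) shows the jar upright in the fingers, with its rim centred at crop (692,307), i.e. top (362.6,226.4).

```bash
python3 - <<'E'
from h import *
A=np.load("m1.npy",allow_pickle=True); t=A[1]; o=manip.observe()
j=onz(t,(362.6,226.4),.210); print("jar",j,"tcp-jar",o["eef_pos"]-j, "expected",[.5887-.5798,-.2417+.2525])
h=hx(); y=np.cross([0,0,1],h); d=np.array([.552,.031,0])-j; print("h,y to seat",d@h,d@y)
R0=R.from_rotvec(o["eef_rot"]); d[2]=0; print("shift",R0.inv().apply(d)/.05, "down10",R0.inv().apply([0,0,-.01])/.05)
print("tilt of tool",np.degrees(np.arccos(-R0.as_matrix()[2,2])))
E
```

```text
jar [ 0.49637696 -0.05439946  0.21      ] tcp-jar [ 0.00977123  0.01209693 -0.02867527] expected [0.008900000000000019, 0.010800000000000004]
h,y to seat 0.10191097466953895 0.0010689088089543255
shift [ 1.44122317 -0.02530491  1.44119088] down10 [-0.14142143 -0.00019668  0.14142115]
tilt of tool 45.000085452937235
```

```bash
python3 -m pendant '[[[0.25,0,0.25,0,0,0,0.4],[0.55,0,0.55,0,0,0,0.4],[0.85,-0.01,0.85,0,0,0,0.4],[1.15,-0.02,1.15,0,0,0,0.4],[1.43,-0.02,1.43,0,0,0,0.4],[1.43,-0.02,1.43,0,0,0,0.4],[1.43,-0.02,1.43,0,0,0,0.4]]]'; python3 - <<'E'
from h import *
o=manip.observe();print(o["eef_pos"])
im=eyes.get_image("scene"); np.save("m2.npy",im,allow_pickle=True)
cv2.imwrite("pics/m2.png",cv2.convertScaleAbs(cv2.resize(im["pixels"][170:250,280:360],None,fx=7,fy=7,interpolation=cv2.INTER_CUBIC),alpha=1.5))
E
```

```text
clock: 6.25
eef_pos: [0.5612, 0.0424, 0.1814]
eef_rot: [-2.303, -1.231, -0.954]
wrist_force: [1.3, -0.3, -0.8]
finger_gap: 0.0432
grip_force: 31.1
[0.56120695 0.04243983 0.18142922]
```

View pics/m2.png

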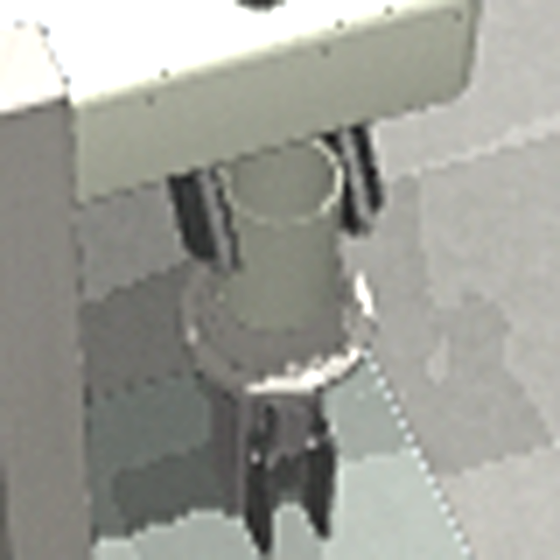

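```bash
python3 - <<'E'
from h import *
s=np.load("m2.npy",allow_pickle=True).item()
C=lambda p:np.array(p)*7-7*np.array([280,170])+3
j=np.array([.5613-.0093,.0423-.0115,0]); th=np.linspace(0,2*np.pi,73)
ci=lambda c,r,z:np.c_[c[0]+r*np.cos(th),c[1]+r*np.sin(th),0*th+z]
def ext(q): q=C(q); return np.round([q[:,0].min(),q[:,0].max(),q[:,1].min(),q[:,1].max()])
print("jar foot",ext(proj(s,ci(j,.022,.1455))),"rim",ext(proj(s,ci(j,.022,.2105))))
for z in(.12,.13): print(z,"platform",ext(proj(s,ci([.552,.031],.036,z))),"bottom",ext(proj(s,ci([.552,.031],.036,z-.008))),"ringtop outer",ext(proj(s,ci([.552,.031],.029,z+.005))))
E
```

```text
jar foot [216. 336. 236. 333.] rim [218. 345. 124. 223.]
0.12 platform [178. 371. 248. 405.] bottom [178. 370. 261. 417.] ringtop outer [197. 353. 255. 382.]
0.13 platform [178. 372. 232. 390.] bottom [178. 371. 245. 402.] ringtop outer [197. 354. 239. 366.]
```

The jar foot (crop x 217–335, bottom 332) and the platform (x 187–372, bottom about 393) agree with the estimate. The height looks more like notch 1 (seat z about 0.13). I'll lower gently while watching force.

```bash
python3 -m pendant '[[[-0.07,-0.01,0.07,0,0,0,0.4],[-0.14,-0.01,0.14,0,0,0,0.4],[-0.14,-0.01,0.14,0,0,0,0.4]]]'; python3 -m pendant '[[[-0.03,0,0.03,0,0,0,0.4],[-0.04,0,0.04,0,0,0,0.4],[-0.04,0,0.04,0,0,0,0.4]]]';
```

```text
clock: 6.68
eef_pos: [0.5605, 0.0435, 0.1712]
eef_rot: [-2.302, -1.231, -0.954]
wrist_force: [-0.1, -0.7, -1.2]
finger_gap: 0.0437
grip_force: 31.1
clock: 7.05
eef_pos: [0.5608, 0.0435, 0.1691]
eef_rot: [-2.302, -1.232, -0.955]
wrist_force: [-0.8, 0.4, 0.1]
finger_gap: 0.0437
grip_force: 31.1
```

```bash
python3 -m pendant '[[[-0.02,0,0.02,0,0,0,0.4],[-0.02,0,0.02,0,0,0,0.4]]]'; python3 - <<'E'
from h import *
o=manip.observe();print(o["eef_pos"],o["wrist_force"])
E
```

```text
clock: 7.3
eef_pos: [0.5608, 0.0436, 0.1676]
eef_rot: [-2.302, -1.232, -0.955]
wrist_force: [-0.0, -0.4, -2.0]
finger_gap: 0.0434
grip_force: 31.1
[0.5607512  0.04356443 0.16758137] [-0.03278057 -0.44368856 -1.95898127]
```

```bash
python3 -m pendant '[[[-0.02,0,0.02,0,0,0,0.4],[-0.03,0,0.03,0,0,0,0.4],[-0.03,0,0.03,0,0,0,0.4]]]'; python3 - <<'E'
from h import *
o=manip.observe();print(o["eef_pos"],o["wrist_force"])
im=eyes.get_image("scene"); np.save("m3.npy",im,allow_pickle=True)
cv2.imwrite("pics/m3.png",cv2.convertScaleAbs(cv2.resize(im["pixels"][170:250,280:360],None,fx=7,fy=7,interpolation=cv2.INTER_CUBIC),alpha=1.5))
E
```

```text
clock: 7.68
eef_pos: [0.5608, 0.0435, 0.1655]
eef_rot: [-2.302, -1.232, -0.955]
wrist_force: [-0.2, 0.3, -1.6]
finger_gap: 0.0432
grip_force: 31.1
[0.56077973 0.04351892 0.16553793] [-0.21062939  0.32784499 -1.59491846]
```

View pics/m3.png

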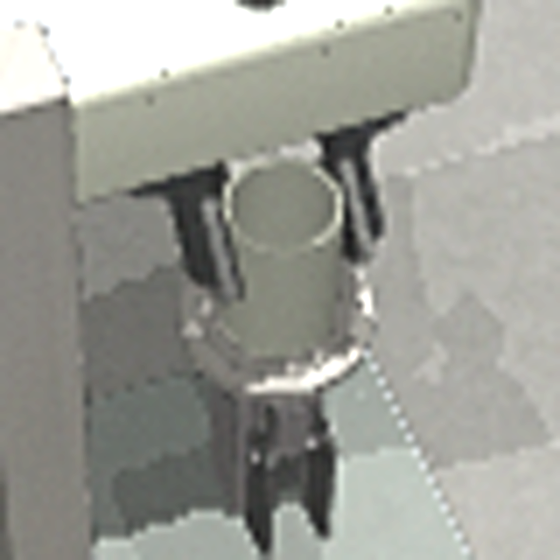

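The jar foot is at crop y≈358, x 222–340, centred within the ring (x 187–372). There is no contact yet, so I continue down in 1 mm steps.

```bash
for i in 1; do python3 -m pendant '[[[-0.015,0,0.015,0,0,0,0.4],[-0.015,0,0.015,0,0,0,0.4]]]' | grep -E 'pos|force'; python3 -m pendant '[[[-0.015,0,0.015,0,0,0,0.4],[-0.015,0,0.015,0,0,0,0.4]]]'| grep -E 'pos|force'; python3 -m pendant '[[[-0.015,0,0.015,0,0,0,0.4],[-0.015,0,0.015,0,0,0,0.4]]]'| grep -E 'pos|force'; done
```

```text
eef_pos: [0.5611, 0.0436, 0.1654]
wrist_force: [-2.5, 0.6, 4.9]
grip_force: 31.3
eef_pos: [0.5614, 0.0436, 0.1653]
wrist_force: [-5.3, 0.5, 10.7]
grip_force: 31.6
eef_pos: [0.5618, 0.0436, 0.1651]
wrist_force: [-6.8, -0.5, 16.6]
grip_force: 32.0
```

Contact came at foot z≈0.130, so the jar is on the platform at notch 1. I'll relieve the preload, open and check.

```bash
python3 -m pendant '[[[0.04,0,-0.04,0,0,0,0.4],[0.04,0,-0.04,0,0,0,0.4],[0.04,0,-0.04,0,0,0,0.56],[0.04,0,-0.04,0,0,0,0.68],[0.04,0,-0.04,0,0,0,0.7],[0.04,0,-0.04,0,0,0,0.7]]]'; python3 -m pendant '[[[0,0,-0.3,0,0,0,0.7],[0,0,-0.9,0,0,0,0.7],[0,0,-1.6,0,0,0,0.7],[0,0,-2.4,0,0,0,0.7],[0,0,-2.4,0,0,0,0.7],[0,0,-2.4,0,0,0,0.7]]]'; python3 - <<'E'
from h import *
A=[eyes.get_image(n) for n in("scene","top")]
np.save("m4.npy",np.array(A,dtype=object),allow_pickle=True)
a=cv2.resize(A[0]["pixels"][165:250,280:347],None,fx=6,fy=6,interpolation=cv2.INTER_CUBIC)
b=cv2.resize(A[1]["pixels"][170:255,300:365],None,fx=6,fy=6,interpolation=cv2.INTER_CUBIC)
cv2.imwrite("pics/m4.png",cv2.convertScaleAbs(np.hstack([a,b]),alpha=1.5))
h=hx()
for s in(.552,.031),(.5525,.032):
    g=np.array([*s,.122])-.060*h; rows(tcp_for(g,Rt(),.019),Rt())
E
```

```text
clock: 9.22
eef_pos: [0.5607, 0.0435, 0.1651]
eef_rot: [-2.302, -1.232, -0.955]
wrist_force: [-0.6, 0.1, -0.1]
finger_gap: 0.0594
grip_force: 0.0
clock: 9.98
eef_pos: [0.5137, -0.0269, 0.2495]
eef_rot: [-2.303, -1.231, -0.955]
wrist_force: [0.0, -0.8, -0.3]
finger_gap: 0.0597
grip_force: 0.0
shift [-1.671  0.007  2.304] turn [ 0.004 -0.001  0.   ]
shift [-1.656  0.004  2.32 ] turn [ 0.004 -0.001  0.   ]
```

View pics/m4.png

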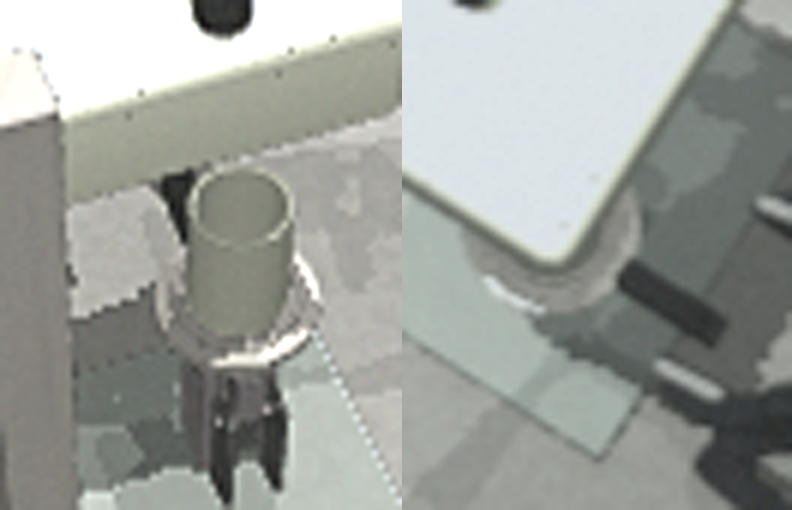

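The jar stands upright inside the ring: in the scene half its foot is at crop (240,335) in a ring spanning x 160–320. In the top half the handle runs from crop (625,270) to (715,335), between the open fingers. On to the handle.

```bash
python3 -m pendant '[[[-0.8,0,0,0,0,0,0.6],[-1.66,0,0.6,0,0,0,0.5],[-1.66,0,1.3,0,0,0,0.5],[-1.66,0,1.9,0,0,0,0.5],[-1.66,0,2.3,0,0,0,0.5],[-1.66,0,2.3,0,0,0,0.5],[-1.66,0,2.3,0,0,0,0.5]]]'; python3 -m pendant '[[[0,0,0,0,0,0,0.0],[0,0,0,0,0,0,0.0],[0,0,0,0,0,0,0.0],[0,0,0,0,0,0,0.0],[0,0,0,0,0,0,0]]]' 40; python3 - <<'E'
from h import *
o=manip.observe();print(o["eef_pos"],o["wrist_force"],o["joint_pos"])
A=[eyes.get_image(n) for n in("scene","top")]
a=cv2.resize(A[0]["pixels"][165:250,280:347],None,fx=6,fy=6,interpolation=cv2.INTER_CUBIC)
b=cv2.resize(A[1]["pixels"][170:255,300:365],None,fx=6,fy=6,interpolation=cv2.INTER_CUBIC)
cv2.imwrite("pics/m5.png",cv2.convertScaleAbs(np.hstack([a,b]),alpha=1.5))
E
```

```text
clock: 10.95
eef_pos: [0.5262, -0.0082, 0.1103]
eef_rot: [-2.302, -1.232, -0.955]
wrist_force: [0.1, -0.7, 0.8]
finger_gap: 0.0433
grip_force: 0.0
clock: 11.58
eef_pos: [0.5261, -0.0087, 0.1105]
eef_rot: [-2.303, -1.231, -0.954]
wrist_force: [-6.5, -1.8, 4.3]
finger_gap: 0.0112
grip_force: 41.2
[ 0.52608169 -0.00869769  0.1105244 ] [-6.45750733 -1.78377015  4.25094227] [-0.72437954 -0.2453729  -0.62317022  1.32517118  0.77629926  1.38166463]
```

View pics/m5.png

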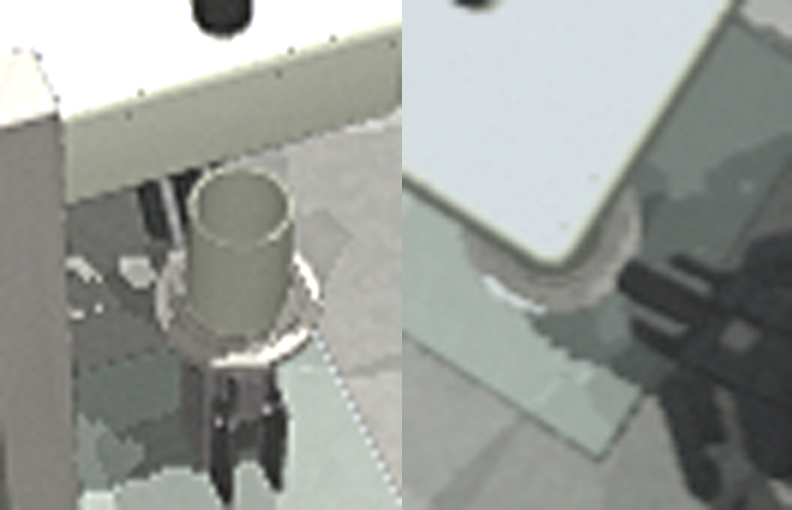

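The handle is pinched (gap 11 mm), with the jar undisturbed in its ring at crop (240,260). I raise it straight up.

```bash
python3 -m pendant '[[[0.05,0,-0.05,0,0,0,0],[0.12,0,-0.12,0,0,0,0],[0.19,0,-0.19,0,0,0,0],[0.26,0,-0.26,0,0,0,0],[0.33,0,-0.33,0,0,0,0],[0.4,0,-0.4,0,0,0,0],[0.42,0,-0.42,0,0,0,0],[0.42,0,-0.42,0,0,0,0]]]' 60; python3 - <<'E'
from h import *
im=eyes.get_image("scene"); p=im["pixels"]
o=manip.observe();print(o["eef_pos"])
np.save("m6.npy",im,allow_pickle=True)
E
```

```text
clock: 12.68
eef_pos: [0.5261, -0.0087, 0.1401]
eef_rot: [-2.303, -1.232, -0.954]
wrist_force: [-3.3, -5.5, -5.5]
finger_gap: 0.0112
grip_force: 61.3
[ 0.52603423 -0.0086603   0.14002014]
```

```bash
python3 -m pendant '[[[0.06,0,-0.06,0,0,0,0],[0.13,0,-0.13,0,0,0,0],[0.2,0,-0.2,0,0,0,0],[0.27,0,-0.27,0,0,0,0],[0.34,0,-0.34,0,0,0,0],[0.36,0,-0.36,0,0,0,0],[0.36,0,-0.36,0,0,0,0]]]'; python3 -m pendant '[[[0.02,0,-0.02,0,0,0,0],[0.04,0,-0.04,0,0,0,0],[0.04,0,-0.04,0,0,0,0]]]' | grep -E 'pos|force'; python3 -m pendant '[[[0.02,0,-0.02,0,0,0,0],[0.04,0,-0.04,0,0,0,0],[0.04,0,-0.04,0,0,0,0]]]' | grep -E 'pos|force';python3 -m pendant '[[[0.02,0,-0.02,0,0,0,0],[0.04,0,-0.04,0,0,0,0],[0.04,0,-0.04,0,0,0,0]]]' | grep -E 'pos|force'; python3 - <<'E'
from h import *
A=[eyes.get_image(n) for n in("scene","top")]; np.save("m7.npy",np.array(A,dtype=object),allow_pickle=True)
s=A[0]; s0=np.load("m4.npy",allow_pickle=True)[0]
o=manip.observe(); print(o["eef_pos"])
# jar shift in the scene view by template match of the jar's rim/body patch
C=[.552,.031]
a=proj(s0,[*C,.195])[0].astype(int); tp=s0["pixels"][a[1]-12:a[1]+14,a[0]-14:a[0]+15]
r=cv2.matchTemplate(s["pixels"],tp,cv2.TM_CCOEFF_NORMED); r[:, :a[0]-40]=-1; r[:,a[0]+20:]=-1
_,v,_,l=cv2.minMaxLoc(r); print("patch",v,np.array(l)-[a[0]-14,a[1]-12])
for z in(.06,.0635,.07): print(z,proj(s,[*C,.195+z])[0]-proj(s,[*C,.195])[0])
E
```

```text
clock: 13.6
eef_pos: [0.526, -0.0087, 0.1653]
eef_rot: [-2.303, -1.232, -0.954]
wrist_force: [-1.4, -5.6, -7.6]
finger_gap: 0.0112
grip_force: 60.9
eef_pos: [0.526, -0.0087, 0.1679]
wrist_force: [1.5, -5.9, -10.4]
grip_force: 60.3
eef_pos: [0.526, -0.0087, 0.1711]
wrist_force: [-3.1, -7.1, -6.6]
grip_force: 61.2
eef_pos: [0.526, -0.0087, 0.1738]
wrist_force: [-1.2, -6.1, -8.7]
grip_force: 60.8
[ 0.52603614 -0.00868866  0.17380734]
patch 0.4531952440738678 [ -23 -132]
0.06 [  0.79762868 -15.9417654 ]
0.0635 [  0.84681894 -16.92490414]
0.07 [  0.93900019 -18.76728009]
```

```bash
for i in 1; do python3 -m pendant '[[[-0.02,0,0.02,0,0,0,0],[-0.03,0,0.03,0,0,0,0],[-0.03,0,0.03,0,0,0,0]]]' | grep -E 'pos|t_force'; python3 -m pendant '[[[-0.015,0,0.015,0,0,0,0],[-0.015,0,0.015,0,0,0,0]]]' | grep -E 'pos|t_force'; python3 -m pendant '[[[-0.01,0,0.01,0,0,0,0],[-0.01,0,0.01,0,0,0,0]]]' | grep -E 'pos|t_force'; done
```

```text
eef_pos: [0.526, -0.0087, 0.1719]
wrist_force: [-3.2, -6.5, -6.1]
eef_pos: [0.526, -0.0087, 0.1708]
wrist_force: [-2.6, -6.5, -6.7]
eef_pos: [0.5261, -0.0087, 0.1707]
wrist_force: [-7.4, -7.8, -1.0]
```

```bash
python3 -m pendant '[[[-0.01,0,0.01,0,0,0,0],[-0.01,0,0.01,0,0,0,0],[-0.01,0,0.01,0,0,0,0.1],[-0.01,0,0.01,0,0,0,0.25],[-0.01,0,0.01,0,0,0,0.45],[-0.01,0,0.01,0,0,0,0.5],[-0.01,0,0.01,0,0,0,0.5]]]'; python3 -m pendant '[[[0,0,-0.2,0,0,0,0.5],[-0.1,0,-0.8,0,0,0,0.5],[-0.3,0,-1.5,0,0,0,0.5],[-0.5,0,-2.2,0,0,0,0.5],[-0.5,0,-2.2,0,0,0,0.5],[-0.5,0,-2.2,0,0,0,0.5]]]'; python3 - <<'E'
from h import *
s=eyes.get_image("scene");t=eyes.get_image("top"); s0=np.load("m4.npy",allow_pickle=True)[0]
np.save("m8.npy",np.array([s,t],dtype=object),allow_pickle=True)
C=[.552,.031]
# match platform front + jar foot patch (below the head) between the low and the raised view
q=proj(s0,[*C,.13])[0]; a=np.round(q).astype(int); y0,y1,x0,x1=a[1]-4,a[1]+16,a[0]-17,a[0]+18
r=cv2.matchTemplate(s["pixels"][150:270,280:360],s0["pixels"][y0:y1,x0:x1],cv2.TM_CCOEFF_NORMED)
_,v,_,l=cv2.minMaxLoc(r); print("patch",v,l[0]+280-x0,l[1]+150-y0)
for z in(.05,.06,.07): print(z,proj(s,[*C,.13+z])[0]-q)
for im in(s,):
  p=proj(im,[*C,.19]).astype(int)[0]; print(p, im["pixels"][p[1]-12:p[1]+14:2,p[0]-18:p[0]+20:2,1])
E
```

```text
clock: 16.58
eef_pos: [0.5263, -0.0081, 0.1692]
eef_rot: [-2.302, -1.232, -0.955]
wrist_force: [-0.3, -0.4, -0.0]
finger_gap: 0.0425
grip_force: 0.0
clock: 17.32
eef_pos: [0.4732, -0.0876, 0.2291]
eef_rot: [-2.303, -1.231, -0.955]
wrist_force: [0.9, 1.2, -0.0]
finger_gap: 0.0427
grip_force: 0.0
patch 0.5598894357681274 7 -11
0.05 [  0.59005777 -11.79316001]
0.06 [  0.71407791 -14.27188226]
0.07 [  0.8402209  -16.79303277]
[319 199] [[107 108 106 107 105 106 105 104 105 104 101 100 101 102 102  84  88 122
  122]
 [107 104 103 105 104 103 104 103 102 101  98  97  82  86  74 120 120 116
  117]
 [103 103 101 103 103 100 103 105  84  75  92  91  89  84  83 120 121 119
  117]
 [102 103 102  99  98  66  79  87  89  92  89  90  87  83  79 141 116 116
  117]
 [105  85  92 109 102  73  84  87  92  89  91  90  88  82  90 100 117 117
  119]
 [121 122 119 105 107  78  82  88  90  89  90  89  86  84  64 100 180 115
  114]
 [118 123 108 106 106  73  84  89  88  90  91  89  85  78 100 107 102 117
  121]
 [119 120  80 111  75  79  84  87  87  88  91  91  85  78 107 104 103 120
  117]
 [117 118 105 112  69  79  85  87  89  90  88  89  83  91  95  93 107 120
  118]
 [121 119 122  70  82  74  78  88  89  91  91  89  80 103  86 110  67 122
  119]
 [118 119 114  96  79  82  74  80  77  77  77  81  79  78 109  96 111 117
  119]
 [115  61 120 121  85  78  81  84  77  74  79  74  79 108  84 104 121 118
  119]
 [123  69  63 122 121 109  71  81  82  81  82  83  75  70  95 122 112 119
  120]]
```

```bash
python3 - <<'E'
from h import *
s,t=np.load("m8.npy",allow_pickle=True); th=np.linspace(0,2*np.pi,181)
for z in(.18,.19):
    q=proj(s,np.c_[.552+.022*np.cos(th),.031+.022*np.sin(th),0*th+z]); print(z,"foot bottom",q[:,1].max(),"x",q[:,0].min(),q[:,0].max())
# visible edges of jar in scene: green column below the head
print(s["pixels"][196:214,320,1], s["pixels"][198,305:336,1])
# rim/jar in the top view: is any white rim showing past the head edge?
o=manip.observe(); print(o["clock"],o["finger_gap"],o["wrist_force"])
E
```

```text
0.18 foot bottom 209.04762368902536 x 310.6245798620098 328.31808579984624
0.19 foot bottom 206.59352633570575 x 310.67354383344747 328.5171729708398
[93 91 90 89 92 91 91 89 91 92 93 74 81 76 81 79 73 64] [120 104 105 100 110  92  78  80  82  85  88  88  89  90  90  90  92  89
  89  90  87  85  81  76  77  81 106 103 171 112 117]
17.425 0.04265404515902609 [ 0.58419527 -0.52199234  0.21695551]
```

The jar's foot edge is at row 206.5, which matches the seat at 0.190 m (seventh notch). The jar is centred and the fingers are clear.

```bash
python3 -c "
from workcell import manip
print(manip.finish_job())"
```

```text
the job is handed in; nothing more can be done
None
```

I stood the jar in the seat, raised the lift from notch 1 to the seventh notch and let it down onto the pawl. Then I let go and handed the job in at about 17.4 s; my last measurement put the jar centred in the seat at 0.190 m, but the hand-in gave no verdict.

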